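# Hang the brittle ceramic panel on the stand

### The job

Lift the red-edged ceramic circuit panel out of its slot in the rack and hang it by its round hole on the peg of the blue stand, hanging freely and upright with the hand taken away. The ceramic is brittle: grip it with no more than about 15 N, lower it until it rests on the peg before you let go, and do not knock it against the rack, the stand or other things. Leave the rest of the bench as it is.

Things in the scene. Friction and masses are not known exactly. Their poses are not given: they have to be found in the camera images.
- red_panel: The panel to hang: brittle white ceramic circuit plate with red edges, 80 wide (own x) x 10 thick (own y) x 125 mm high (own z, up), about 0.2 kg, both faces alike. Origin: centre of its underside. Stands upright in one of the rack's three slots, its lowest 40 mm between the slot walls. Grip it across its thickness at the top edge, fingertips at most 20 mm below that edge.
- red_panel_hole (a point): Centre of the red panel's round through hole, 29 mm in diameter, axis along the panel's y; 77 mm above its underside, 48 mm below its top edge, midway across its width.
- stand_peg (a point): Middle of the level part of the stand's peg, on its centreline, 150 mm above the table. Peg: round bar, 10 mm diameter, along this frame's x. Free end at x = -41 mm, its last 7 mm bent up as a lip (top 13 mm above the centreline); at x = +42 mm it turns down into the post. Nothing else rises above it. A panel hangs with its faces square to the peg and goes on over the free end.
- stand: The fixed stand: blue base plate 130 (x) x 120 (y) x 15 mm with a bent steel bar that makes post and peg. Origin at the centre of the base's underside; the peg points to its -x.
- rack: Fixed black rack, base 110 (x) x 200 (y) x 12 mm, origin at the centre of its underside. Three grey slots at y = -75, 0 and +75 mm hold panels upright on the base (12 mm above the table), the faces of the panels square to the rack's y; slot walls end 52 mm above the table, slots are 13 mm wide.
- blue_panel: Bystander: the same kind of panel with blue edges, in another slot. Origin at the centre of its underside.
- black_panel: Bystander: the same kind of panel with black edges, in another slot. Origin at the centre of its underside.
- multimeter: Bystander: orange multimeter lying on its back, 170 x 85 x 40 mm, origin at the centre of its underside.
- screwdriver: Bystander: screwdriver lying between rack and stand, about 200 mm long.
There are look-alikes about, which are no part of the job. Several things look just like the stand: the one meant starts farthest from the robot's base.

How it is judged:
On the way, in this order (a step that is already met when the one before it is completed fails the run):
1. the red panel is lifted clear of the rack, upright, in the fingers (z of red_panel in the frame of rack above 0.06 m and angle between red_panel's own z axis and vertical below 0.5 rad and contact force between red_panel and the fingers above 0.5 N), for 0.1 s.
2. still in the fingers, the panel is lowered until the top of its hole rests on the peg (x of red_panel_hole in the frame of stand_peg between -0.036 and 0.04 m and y of red_panel_hole in the frame of stand_peg between -0.008 and 0.008 m and z of red_panel_hole in the frame of stand_peg between -0.014 and -0.004 m and angle between red_panel's own z axis and vertical below 0.25 rad and contact force between red_panel and stand above 0.5 N and contact force between red_panel and the fingers above 0.3 N), for 0.05 s.
At the end, for the whole second after the job is handed in: The red panel hangs by its hole on the stand's peg, between lip and post: hole centre within 8 mm sideways of the peg's centreline and 4 to 14 mm below it, panel within 0.25 rad of upright, at rest and carried by the stand (x of red_panel_hole in the frame of stand_peg between -0.036 and 0.04 m and y of red_panel_hole in the frame of stand_peg between -0.008 and 0.008 m and z of red_panel_hole in the frame of stand_peg between -0.014 and -0.004 m and angle between red_panel's own z axis and vertical below 0.25 rad and contact force between red_panel and stand above 0.5 N and linear speed of red_panel below 0.03 m/s and angular speed of red_panel below 0.3 rad/s); the robot touches nothing.
It fails at once if the red panel is squeezed with more than 20 N a side (both fingers together 40 N) (contact force between red_panel and the fingers above 40 N).
It fails at once if the red panel strikes or presses on the stand, the rack or another thing with more than 30 N (contact force between red_panel and stand above 30 N or contact force between red_panel and rack above 30 N or contact force between red_panel and blue_panel above 30 N or contact force between red_panel and black_panel above 30 N or contact force between red_panel and multimeter above 30 N or contact force between red_panel and screwdriver above 30 N).
It fails at once if the red panel tips over (more than 0.8 rad) (angle between red_panel's own z axis and vertical above 0.8 rad).
It fails at once if a bystander (blue or black panel, multimeter, screwdriver) is displaced by more than 20 mm (distance of any of blue_panel, black_panel, multimeter, screwdriver from where it was at the start of the episode above 0.02 m).
It also fails if it takes over 45 s, if anything falls off the work surface, if the arm or the gripper's body presses on something with over 40 N, if the wrist force passes 120 N, or if a joint passes its speed limit or range.

### The arm

A 6-joint arm with a two-finger parallel gripper is mounted at the origin on the work surface. World frame = base frame: x ahead of the robot, y to its left, z up, the work surface at z = 0. Lengths are in m, angles in rad, forces in N, time in s.
With the tool pointing down it reaches from about 0.4 to 0.825 m from the base axis. Payload 7 kg.
Tool frame: the origin (TCP) lies midway between the tips of the shut fingers; the grasp point (between the pads) lies 19 mm behind it (robot.tcp_to_grasp is the z of the grasp point in the tool frame, in m); z points along the fingers, x is the direction in which the jaws open and shut, and the axes are right-handed (so a half turn about z gives the same grasp; the last joint's range is limited). The gripper opens to 88 mm and grips with 3 to 60 N. Pads are 19 mm wide; open, the fingers measure 130 mm over their backs; the gripper's body (78 mm by 193 mm) begins 47 mm behind the grasp point.
Start: joints at [1.603, 0.359, 0.012, 0, -1.224, -0.288], TCP at [0.171, 0.653, 0.227] pointing down, gripper open.
Joint ranges: [-3.07, 3.07], [-1.43, 2.12], [-1.02, 1.25], [-3.03, 1.67], [-3.05, -0], [-3.03, 3.03]. Speed limits (rad/s): [2.39, 2.39, 3.01, 3.14, 3.14, 3.14].

### API

Orientations are given as a unit quaternion [x, y, z, w].
In Python, from cell import sensors, grab_frame, robot gives the robot as it stands. The module is installed in compiled form; this text tells all that it offers.
- The arm moves only by the shell command python3 -m handwheel 'ROWS' [OPENING] [FORCE]. ROWS is JSON, one flat list of numbers, 4 for each row, row after row: the shift along the tool's x, y, z in cm, then the turn about the tool's z in degrees. In form: [x, y, z, twist, x, y, z, twist, ...]. A call has 1 to 12 rows; each row shifts and turns the pose as measured when the row begins, along the tool's axes as they then stand; what a row does not reach is not made up. A row lasts 1/8 s, in which the tool goes at most 62.5 mm and 10.7 degrees, less where a joint would pass 70% of its speed; a pose out of reach is approached as far as the arm can. A call is refused whole if a number of a shift passes 6.25 or a number of a turn 10.7, either way. A call with a gripper value outside its range is refused whole. OPENING is the closure, from -1 (fully open) to 1 (shut), set as the call begins (- or left out, the last holds). The fingers move at their own pace and stop on an object; FORCE is the grip in N (left out, the last holds). Time passes only in rows, so rows that do not move let the fingers close. It gives the time, the measured TCP pose, the force and the opening at its end, in the units of the state.
- sensors.read_state(): the state, without advancing time (a new reading comes with each control period).
- grab_frame(name): name is "scene" or "top"; returns a dict with "color" (384x512x3 uint8, blue, green, red), "depth" (384x512 float32, m along the optical axis (not along the pixel's ray), 0 where there is no reading), "vertical_fov" (degrees; the focal length in pixels is half the picture's height over the tangent of half this angle, whatever the lens; pixels are square), "cx", "cy" (the principal point, pixels), "distortion" ([k1, k2, p1, p2, k3] as OpenCV has them; the pictures are not rectified), "R" (3x3) and "t" (3): a world point X has camera coordinates R X + t. Camera axes: x right, y down, z forward; pixel columns grow to the right and rows downward; lengths in m; the calibration is good to about 2 mm. A picture is of the moment at which its call begins.
- robot.close_job(): hands the job in, once; it reports no verdict.
The state is a dict: "time": time; "joint_pos": joint angles; "dq": joint speeds; "joint_efforts": joint torques, N m; "tcp_pos": TCP position; "orientation": TCP orientation; "contact_force": force on the tool from outside, world axes, zero at the start; "torque": the same for the moment, N m; "finger_gap": finger opening in m.
Only numpy, scipy, OpenCV 4.12 (cv2) and the standard library are available. Lean on these libraries where they do the work, as an engineer would, in place of code of your own. Each camera call takes 0.05 s, during which the arm holds its last target. There are 200 camera calls.

## Working session

There is one attempt and no reset: what is moved stays moved. The work goes in short steps, Python scripts to look and compute and a shell command to move; the robot and the scene stay as the last step left them, time stands still between calls to the robot, and variables do not carry over. Pictures are saved under pics/ and viewed, about 8 in all and at most 12, crops included, and the job is handed in when it is done.

```bash
mkdir -p pics
cat > h.py <<'E'
import numpy as np, cv2, pickle
from cell import sensors, grab_frame, robot
def grab(n,tag):
    f=grab_frame(n); pickle.dump(f,open(f'pics/{tag}.pkl','wb')); cv2.imwrite(f'pics/{tag}.png',f['color']); return f
def load(tag): return pickle.load(open(f'pics/{tag}.pkl','rb'))
def K(f):
    h=f['color'].shape[0]; F=h/2/np.tan(np.radians(f['vertical_fov'])/2)
    return np.array([[F,0,f['cx']],[0,F,f['cy']],[0,0,1]])
def rays(f,px):
    u=cv2.undistortPoints(np.array(px,float).reshape(-1,1,2),K(f),np.array(f['distortion'],float)).reshape(-1,2)
    d=np.c_[u,np.ones(len(u))]; R=np.array(f['R']); return -R.T@np.array(f['t']), d@R, 
def onplane(f,px,z):
    c,d=rays(f,px); return c+d*((z-c[2])/d[:,2])[:,None]
def bydepth(f,px):
    c,d=rays(f,px); p=np.array(px).astype(int); return c+d*f['depth'][p[:,1],p[:,0]][:,None]
def cloud(f):
    h,w=f['depth'].shape; g=np.mgrid[0:h,0:w]; px=np.c_[g[1].ravel(),g[0].ravel()]
    return bydepth(f,px).reshape(h,w,3)
E
python3 - <<'E'
from h import *
a=grab('scene','s0');b=grab('top','t0')
for f in (a,b): print(f['R'],f['t'],f['vertical_fov'],f['distortion'],-np.array(f['R']).T@f['t'])
s=sensors.read_state();print(s)
E
```

```text
[[ 0.54064169  0.84121718  0.00776075]
 [ 0.47938827 -0.3004909  -0.8245557 ]
 [-0.69129839  0.4495096  -0.56572755]] [-0.21705147 -0.15147115  1.6197031 ] 47.7814307875524 [0.03128786 0.         0.         0.         0.        ] [ 1.3096587  -0.59100037  0.79309875]
[[ 0.01945697 -0.99970328  0.01465514]
 [-0.99876345 -0.02010521 -0.04546806]
 [ 0.04574921 -0.01375234 -0.99885829]] [-0.05002375  0.47058586  1.36007911] 48.01420450819795 [-0.07411218  0.          0.          0.          0.        ] [ 0.40875472 -0.0218434   1.38065602]
{'time': 0.1, 'joint_pos': array([ 1.60311830e+00,  3.59314783e-01,  1.11619706e-02, -3.01398722e-04,
       -1.22409443e+00, -2.88101977e-01]), 'dq': array([-2.69307161e-07, -2.43510053e-03,  1.60426278e-03,  2.02735581e-03,
        3.49033636e-03, -2.42885504e-04]), 'joint_efforts': array([-2.09926337e-03, -5.84162378e+01,  2.93753189e+01,  7.01554433e+00,
        1.02132460e-02, -4.06523191e-05]), 'tcp_pos': array([0.17069178, 0.6526172 , 0.22572297]), 'orientation': array([-6.11105636e-01,  7.91548707e-01, -5.05312021e-04, -5.39466078e-04]), 'contact_force': array([ 1.02338543, -0.26418478, -0.1724459 ]), 'torque': array([-0.03084121, -0.00177741,  0.00643156]), 'finger_gap': 0.08731713400964457}
```

View pics/s0.png

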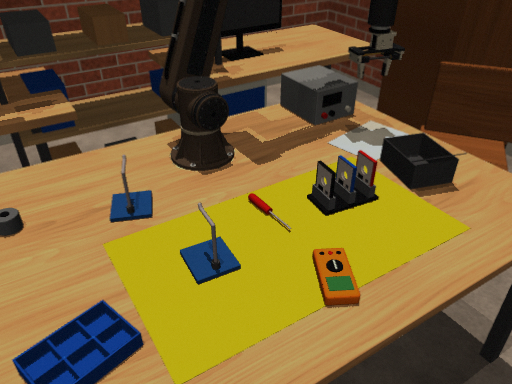

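View pics/t0.png

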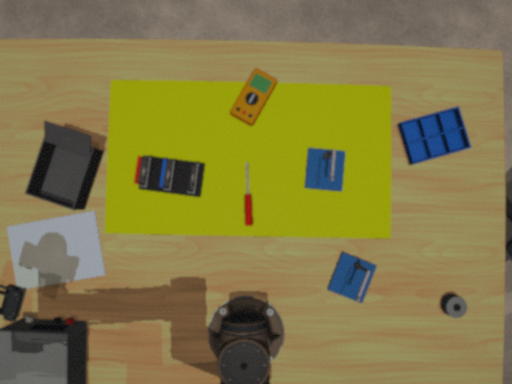

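Candidates: the red panel is the red-edged one at scene (366,170) / top (139,170). Blue (345,175) and black (325,185) are its neighbours, and the screwdriver's red handle isn't a panel. For the stand, I see scene (210,258) / top (325,170), and a look-alike at scene (131,205) / top (352,277). The first is farther from the base, so I choose it. Next I measure both and check a close crop.

```bash
cat > m.py <<'E'
from h import *
for tag in ('s0','t0'):
    f=load(tag); P=cloud(f); ok=f['depth']>0; hsv=cv2.cvtColor(f['color'],cv2.COLOR_BGR2HSV)
    print('==',tag,'depth ok',ok.mean())
    H,S,V=cv2.split(hsv)
    blue=((H>95)&(H<125)&(S>120)&(V>60)).astype(np.uint8)
    for c in cv2.findContours(blue,cv2.RETR_EXTERNAL,cv2.CHAIN_APPROX_NONE)[0]:
        if cv2.contourArea(c)<300: continue
        q=onplane(f,c.reshape(-1,2),.015)[:,:2]; r=cv2.minAreaRect((q*1000).astype(np.float32)); print('blue',c.reshape(-1,2).mean(0),r)
    z=P[...,2]
    m=ok&(z>.125)&(z<.2)&(P[...,0]>.3)&(P[...,0]<.8)&(abs(P[...,1])<.5)
    n,l,st,ce=cv2.connectedComponentsWithStats(m.astype(np.uint8),connectivity=8)
    for i in range(1,n):
        if st[i,4]<8: continue
        Q=P[l==i]; print('high',ce[i],st[i,4],Q.min(0).round(3),Q.max(0).round(3),np.median(Q,0).round(3))
    red=((H<8)|(H>172))&(S>140)&(V>70)
    n,l,st,ce=cv2.connectedComponentsWithStats(red.astype(np.uint8),connectivity=8)
    for i in range(1,n):
        if st[i,4]<15: continue
        Q=P[(l==i)&ok]; print('red',ce[i],st[i,4],Q.min(0).round(3),Q.max(0).round(3),np.median(Q,0).round(3))
E
python3 m.py
python3 - <<'E'
import cv2,numpy as np
s=cv2.imread('pics/s0.png');t=cv2.imread('pics/t0.png')
r=lambda a:cv2.resize(a,(400,300),interpolation=cv2.INTER_CUBIC)
cv2.imwrite('pics/c0.png',np.vstack([np.hstack([r(s[145:220,300:400]),r(t[140:215,120:220])]),np.hstack([r(s[195:285,160:280]),r(t[130:205,275:375])])]))
E
```

```text
== s0 depth ok 0.97821044921875
blue [ 72.20241692 352.40785498] ((626.1795043945312, -596.4071044921875), (144.84786987304688, 207.670166015625), 17.24391746520996)
blue [201.13636364 258.46212121] ((530.8893432617188, -257.2065124511719), (90.65167236328125, 127.77496337890625), 85.91868591308594)
blue [224.41176471 255.84705882] ((534.1227416992188, -212.75880432128906), (55.69145202636719, 128.0780029296875), 85.7094955444336)
blue [119.39240506 206.74683544] ((180.68243408203125, -363.01727294921875), (56.26993942260742, 127.84213256835938), 69.77305603027344)
blue [140.90697674 202.46511628] ((201.3387908935547, -308.1017150878906), (64.9192123413086, 131.95677185058594), 74.10835266113281)
high [366.78571429 157.58035714] 112 [0.466 0.309 0.125] [0.548 0.331 0.14 ] [0.509 0.317 0.135]
high [347.1512605  163.20168067] 119 [0.458 0.235 0.125] [0.54  0.256 0.142] [0.504 0.243 0.135]
high [429.5 158.7] 10 [0.604 0.469 0.126] [0.616 0.498 0.13 ] [0.611 0.483 0.129]
high [326.38983051 168.77118644] 118 [0.45  0.161 0.125] [0.533 0.18  0.14 ] [0.494 0.169 0.135]
high [207.28275862 218.43448276] 145 [ 0.483 -0.251  0.125] [ 0.578 -0.235  0.162] [ 0.547 -0.245  0.153]
red [52.9047619  1.4047619] 42 [-2.174 -0.094  0.162] [-2.132  0.026  0.188] [-2.156 -0.044  0.173]
red [126.           5.09090909] 165 [-2.197  0.33   0.068] [-2.111  0.554  0.152] [-2.15   0.449  0.109]
red [72.9375   11.046875] 64 [-2.177  0.042  0.062] [-2.117  0.104  0.144] [-2.149  0.072  0.103]Traceback (most recent call last):
  File "m.py", line 20, in <module>
    Q=P[(l==i)&ok]; print('red',ce[i],st[i,4],Q.min(0).round(3),Q.max(0).round(3),np.median(Q,0).round(3))
                                              ~~~~~^^^
    return umr_minimum(a, axis, None, out, keepdims, initial, where)
ValueError: zero-size array to reduction operation minimum which has no identity
```

View pics/c0.png

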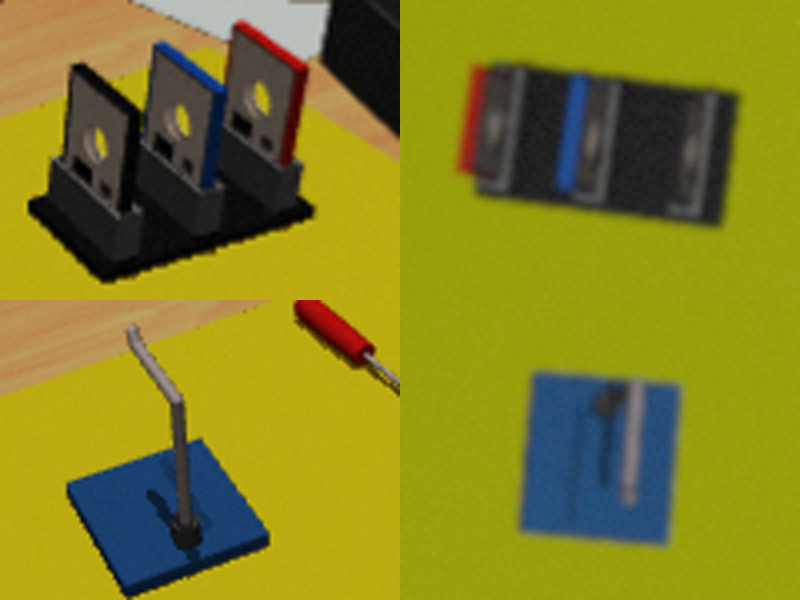

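The crop confirms it: the red panel is in the leftmost slot (top crop ≈(473,120)), and the chosen stand's peg points at the robot. Now refining the two poses.

```bash
cat > m2.py <<'E'
from h import *
def show(n,q):
    q=q[:,:2]; c,(w,h),a=cv2.minAreaRect((q*1000).astype(np.float32)); u=np.linalg.svd(q-q.mean(0))[2][0]; u=u*np.sign(u[0])
    print(n,len(q),'rect',np.round(c,1),round(w,1),round(h,1),round(a,1),'mean',(q.mean(0)*1000).round(1),'dir deg',np.degrees(np.arctan2(u[1],u[0])).round(1))
for tag in ('s0','t0'):
    f=load(tag); P=cloud(f); H,S,V=cv2.split(cv2.cvtColor(f['color'],cv2.COLOR_BGR2HSV)); z=P[...,2]; X,Y=P[...,0],P[...,1]
    g=np.mgrid[0:384,0:512]
    red=((H<10)|(H>170))&(S>110)&(V>50)
    for n,m in (('red',red&(X>.4)&(X<.6)&(Y>.25)&(Y<.4)),('redtop',red&(z>.132)&(X>.4)&(X<.6)&(Y>.25)&(Y<.4)),
                ('blueP',(H>95)&(H<125)&(S>110)&(z>.125)&(X>.4)&(X<.6)&(Y>.2)&(Y<.3))):
        if m.sum()>5: show(tag+' '+n+' ray.137',onplane(f,np.c_[g[1][m],g[0][m]],.137)); show(tag+' '+n+' depth',P[m]); print(np.percentile(z[m],[5,50,95]).round(4))
    m=(z>.13)&(z<.17)&(X>.4)&(X<.65)&(Y<-.2)&(Y>-.3)
    if m.sum(): show(tag+' peg ray.15',onplane(f,np.c_[g[1][m],g[0][m]],.15)); show(tag+' peg depth',P[m]); print(np.percentile(z[m],[5,50,95]).round(4))
    b=(H>95)&(H<125)&(S>110)&(z>.005)&(z<.03)&(X>.4)&(X<.65)&(Y<-.12)&(Y>-.35)
    show(tag+' base ray.015',onplane(f,np.c_[g[1][b],g[0][b]],.015)); print(np.median(z[b]))
    t=(z>-.02)&(z<.01)&(X>.4)&(X<.6)&(Y<.1)&(Y>-.1); print('table z',np.median(z[t]))
E
python3 m2.py
```

```text
s0 red ray.137 138 rect [554.2 273.3] 56.3 204.5 46.9 mean [555.1 285.7] dir deg -36.8
s0 red depth 138 rect [507.9 321.2] 15.7 84.0 82.9 mean [528.6 316.9] dir deg -6.5
[0.0605 0.1222 0.1386]
s0 redtop ray.137 60 rect [509.1 319.7] 15.4 86.8 80.7 mean [510.9 319. ] dir deg -8.6
s0 redtop depth 60 rect [507.6 319.8] 12.9 80.9 82.2 mean [510.8 319.1] dir deg -7.3
[0.1342 0.1369 0.1392]
s0 blueP ray.137 63 rect [508.2 244.5] 19.0 93.2 74.6 mean [509.8 243.1] dir deg -10.8
s0 blueP depth 63 rect [499.4 244.9] 14.5 80.6 84.5 mean [508.5 244.5] dir deg -6.4
[0.1271 0.1369 0.1394]
s0 peg ray.15 140 rect [ 535.9 -243.3] 15.2 128.5 81.1 mean [ 538.9 -244.2] dir deg -8.0
s0 peg depth 140 rect [ 530.8 -243.4] 10.3 95.3 86.1 mean [ 540.2 -244.7] dir deg -4.2
[0.1342 0.1532 0.1581]
s0 base ray.015 1494 rect [ 536.2 -245.2] 120.0 136.7 85.9 mean [ 538.5 -248.6] dir deg 3.7
0.014501824500046834
table z 0.001008429543573719
t0 red ray.137 85 rect [505.  318.4] 10.6 71.0 82.4 mean [506.1 318. ] dir deg -6.3
t0 red depth 85 rect [505.8 320.1] 6.6 72.1 83.0 mean [506.4 318.9] dir deg -6.4
[0.1219 0.1356 0.1406]
t0 redtop ray.137 54 rect [504.6 319.9] 6.9 70.2 84.8 mean [506.5 319.7] dir deg -5.9
t0 redtop depth 54 rect [504.6 319.8] 6.5 70.0 83.8 mean [506.5 319.6] dir deg -6.1
[0.1332 0.138  0.1418]
t0 blueP ray.137 123 rect [498.4 246.4] 13.5 79.5 82.6 mean [498.4 246.4] dir deg -6.6
t0 blueP depth 123 rect [498.4 246.8] 12.0 79.3 83.7 mean [498.4 246.5] dir deg -6.6
[0.128  0.137  0.1412]
t0 peg ray.15 99 rect [ 530.7 -242.8] 89.6 8.7 0.6 mean [ 528.7 -243.5] dir deg -1.6
t0 peg depth 99 rect [ 530.2 -243.2] 9.7 90.1 87.7 mean [ 528.2 -242.6] dir deg -2.2
[0.1502 0.1549 0.1611]
t0 base ray.015 1143 rect [ 528.5 -241.7] 113.0 122.0 85.6 mean [ 524.9 -238.1] dir deg 24.7
0.015591110675149178
table z 0.0016763833973445497
```

```bash
cat > go.py <<'E'
# usage: go.py x y z yaw_of_tool_x_deg -> remaining move in tool axes (cm) and twist (deg)
from h import *; import sys
from scipy.spatial.transform import Rotation as R
s=sensors.read_state(); r=R.from_quat(s['orientation']); X=r.as_matrix()
x,y,z,a=map(float,sys.argv[1:5]); d=np.array([x,y,z])-s['tcp_pos']
yaw=np.degrees(np.arctan2(X[1,0],X[0,0]))
print('tcp',s['tcp_pos'].round(4),'yaw',yaw.round(2),'tilt',np.degrees(np.arccos(-X[2,2])).round(2),'gap',round(s['finger_gap'],4),'F',np.round(s['contact_force'],2),'t',s['time'],'q6',s['joint_pos'][5].round(2))
print('tool move cm',(X.T@d*100).round(2),'twist',round(((yaw-a+180)%360)-180,2))
E
python3 -m handwheel '[2.4,-4.1,0,0,2.4,-4.1,0,0,2.4,-4.1,0,0,2.4,-4.1,0,0,2.4,-4.1,0,0,2.4,-4.1,0,0,2.4,-4.1,0,0,2.4,-4.1,0,0,2.4,-4.1,0,0,0,0,0,-8]' 0.09 12
python3 go.py 0.507 0.320 0.2 -96.5
```

```text
time: 1.35
tcp_pos: [0.4802, 0.3392, 0.222]
orientation: [-0.667, 0.745, -0.002, -0.004]
contact_force: [-1.1, -0.1, 0.0]
finger_gap: 0.0398
tcp [0.4802 0.3392 0.222 ] yaw -96.4 tilt 0.53 gap 0.0398 F [-1.06 -0.11  0.01] t 1.35 q6 0.51
tool move cm [ 1.59 -2.88  2.2 ] twist 0.1
```

```bash
python3 -m handwheel '[0.8,-1.5,0,0,0.8,-1.4,1,0,0,0,1.5,0,0,0,1.5,0,0,0,1,0,0,0,0,0]'
python3 go.py 0.507 0.320 0.118 -96.5
python3 - <<'E'
from h import *
s=grab('scene','s1')['color'];t=grab('top','t1')['color']
r=lambda a:cv2.resize(a,(400,300),interpolation=cv2.INTER_CUBIC)
cv2.imwrite('pics/c1.png',np.hstack([r(s[100:220,290:450]),r(t[120:225,100:240])]))
E
```

```text
time: 2.1
tcp_pos: [0.5074, 0.3176, 0.1661]
orientation: [-0.665, 0.747, -0.002, -0.006]
contact_force: [0.3, 0.3, 0.9]
finger_gap: 0.0395
tcp [0.5074 0.3176 0.1661] yaw -96.65 tilt 0.76 gap 0.0395 F [0.33 0.31 0.92] t 2.1 q6 0.57
tool move cm [-0.29  0.05  4.81] twist -0.15
```

View pics/c1.png

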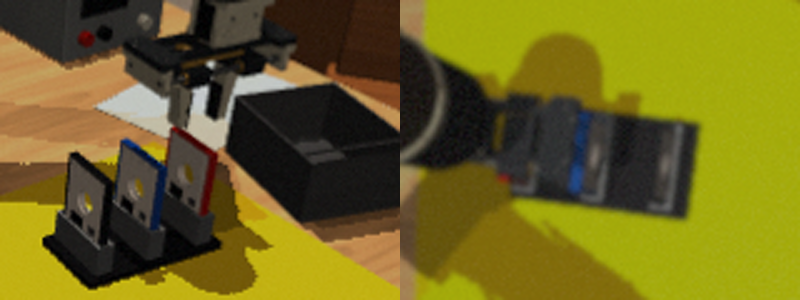

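The fingers straddle the red panel's top edge: in the left crop they are above (190,130), with the blue panel clear. Descending.

```bash
python3 -m handwheel '[-0.3,0,1,0,0,0,1,0,0,0,1,0,0,0,1,0,0,0,0,0]'
python3 go.py 0.507 0.320 0.119 -96.5
```

```text
time: 2.82
tcp_pos: [0.5082, 0.3214, 0.1252]
orientation: [-0.665, 0.747, -0.002, -0.005]
contact_force: [0.2, 0.6, 0.1]
finger_gap: 0.0397
tcp [0.5082 0.3214 0.1252] yaw -96.61 tilt 0.58 gap 0.0397 F [0.15 0.6  0.05] t 2.825 q6 0.56
tool move cm [0.15 0.1  0.62] twist -0.11
```

```bash
python3 -m handwheel '[0.1,0.1,0.6,0,0,0,0,0]'
python3 go.py 0.507 0.320 0.119 -96.5
python3 -m handwheel '[0,0,0,0,0,0,0,0,0,0,0,0,0,0,0,0,0,0,0,0,0,0,0,0]' 1 12
python3 go.py 0.507 0.320 0.119 -96.5
```

```text
time: 3.08
tcp_pos: [0.5071, 0.3204, 0.1189]
orientation: [-0.665, 0.747, -0.002, -0.005]
contact_force: [0.0, 0.2, 0.9]
finger_gap: 0.0398
tcp [0.5071 0.3204 0.1189] yaw -96.62 tilt 0.57 gap 0.0398 F [0.01 0.17 0.95] t 3.075 q6 0.56
tool move cm [ 0.04  0.01 -0.01] twist -0.12
time: 3.82
tcp_pos: [0.5075, 0.3208, 0.1198]
orientation: [-0.665, 0.747, -0.002, -0.004]
contact_force: [0.8, -0.1, -0.0]
finger_gap: 0.0099
tcp [0.5075 0.3208 0.1198] yaw -96.61 tilt 0.49 gap 0.0099 F [ 0.78 -0.05 -0.01] t 3.825 q6 0.56
tool move cm [0.08 0.04 0.08] twist -0.11
```

```bash
python3 -m handwheel '[0,0,-0.8,0,0,0,-0.8,0,0,0,-0.8,0,0,0,-0.8,0,0,0,-0.8,0,0,0,-0.8,0,0,0,-1,0]'
python3 go.py 0.507 0.320 0.278 -96.5
python3 -m handwheel '[0,0,-1.5,0,0,0,-1.5,0,0,0,-1.5,0,0,0,-1.5,0,0,0,-1.5,0,0,0,-1.5,0,0,0,-1.5,0,0,0,0,0]'
python3 go.py 0.43 -0.235 0.29 175.8
```

```text
time: 4.7
tcp_pos: [0.5069, 0.3207, 0.1808]
orientation: [-0.665, 0.747, -0.002, -0.005]
contact_force: [-0.9, 0.1, -2.2]
finger_gap: 0.0103
tcp [0.5069 0.3207 0.1808] yaw -96.63 tilt 0.6 gap 0.0103 F [-0.87  0.13 -2.16] t 4.7 q6 0.56
tool move cm [ 0.16  0.02 -9.72] twist -0.13
time: 5.7
tcp_pos: [0.5079, 0.3221, 0.2954]
orientation: [-0.665, 0.747, -0.002, -0.003]
contact_force: [0.3, -0.4, -2.7]
finger_gap: 0.0098
tcp [0.5079 0.3221 0.2954] yaw -96.63 tilt 0.42 gap 0.0098 F [ 0.31 -0.36 -2.7 ] t 5.7 q6 0.56
tool move cm [56.23  1.31  0.94] twist 87.57
```

```bash
python3 -m handwheel '[2,0,0,0,4,0.1,0,0,5,0.1,0,0,5,0.1,0,0,5,0.1,0,0,5,0.1,0,0,5,0.1,0,0,5,0.1,0,0,5,0.1,0,0,5,0.1,0,0,4,0.1,0,0,2,0,0,0]'
python3 -m handwheel '[2,0,0,0,0,0,0,5,0,0,0,9,0,0,0,9,0,0,0,9,0,0,0,9,0,0,0,9,0,0,0,9,0,0,0,9,0,0,0,9,0,0,0,5,0,0,0,0]'
python3 go.py 0.43 -0.235 0.28 175.8
```

```text
time: 7.2
tcp_pos: [0.4253, -0.215, 0.2944]
orientation: [-0.665, 0.747, -0.0, -0.008]
contact_force: [-0.9, 0.1, -2.0]
finger_gap: 0.01
time: 8.7
tcp_pos: [0.4077, -0.24, 0.2874]
orientation: [0.016, 1.0, -0.004, -0.012]
contact_force: [-0.7, -1.3, -3.0]
finger_gap: 0.0099
tcp [ 0.4077 -0.24    0.2874] yaw 178.21 tilt 1.45 gap 0.0099 F [-0.67 -1.29 -3.02] t 8.7 q6 0.07
tool move cm [-2.23  0.58  0.68] twist 2.41
```

```bash
python3 -m handwheel '[-1.1,0.3,2,2.4,-1.1,0.3,2,0,0,0,2,0,0,0,2,0,0,0,1.5,0,0,0,0.5,0,0,0,0,0,0,0,0,0]'
python3 go.py 0.43 -0.2356 0.185 175.8
python3 - <<'E'
from h import *
s=grab('scene','s2')['color'];t=grab('top','t2')['color']
r=lambda a:cv2.resize(a,(400,400),interpolation=cv2.INTER_CUBIC)
cv2.imwrite('pics/c2.png',np.hstack([r(s[160:280,140:260]),r(t[120:220,280:380])]))
E
```

```text
time: 9.7
tcp_pos: [0.4257, -0.237, 0.1842]
orientation: [0.031, 0.999, -0.004, -0.012]
contact_force: [-0.0, 0.4, -1.8]
finger_gap: 0.0099
tcp [ 0.4257 -0.237   0.1842] yaw 176.46 tilt 1.42 gap 0.0099 F [-0.    0.41 -1.83] t 9.7 q6 0.03
tool move cm [-0.41  0.16 -0.09] twist 0.66
```

View pics/c2.png

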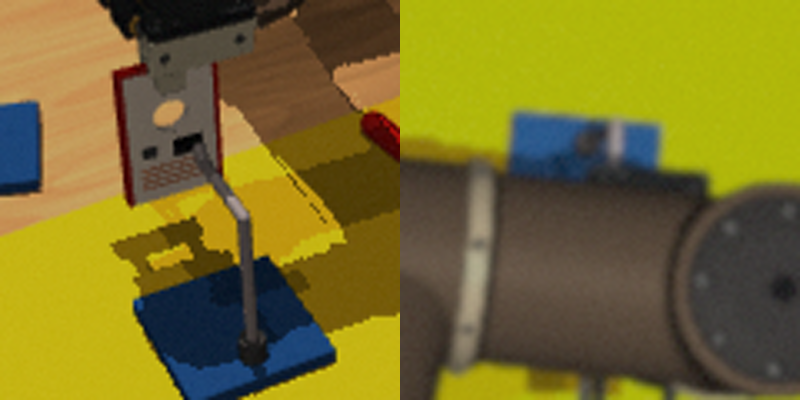

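The scene crop shows the panel upright in the fingers in front of the lip, with the hole at about scene pixel (190,194) and the peg at about (200,205) to (213,223). Measuring the hole relative to the peg in the same camera.

```bash
cat > m3.py <<'E'
from h import *; import sys
for tag in ('s0','t0'):
    f=load(tag); P=cloud(f); g=np.mgrid[0:384,0:512]; X,Y,Z=P[...,0],P[...,1],P[...,2]
    m=(Z>.14)&(Z<.17)&(X>.50)&(X<.565)&(Y<-.22)&(Y>-.27)
    q=onplane(f,np.c_[g[1][m],g[0][m]],.15); k=np.polyfit(q[:,0]-.53,q[:,1],1); k2=np.polyfit(X[m]-.53,Y[m],1)
    e=(Z>.13)&(Z<.175)&(X>.46)&(X<.6)&(Y<-.22)&(Y>-.27)
    print(tag,m.sum(),'ray y(.53)',k[1].round(4),'yaw',np.degrees(np.arctan(k[0])).round(2),'depth y',k2[1].round(4),np.degrees(np.arctan(k2[0])).round(2),'z',np.median(Z[m]).round(4),'x range',X[e].min().round(4),X[e].max().round(4))
tag=sys.argv[1]; f=load(tag); P=cloud(f); X,Y,Z=P[...,0],P[...,1],P[...,2]; g=np.mgrid[0:384,0:512]
tcp=sensors.read_state()['tcp_pos']
m=(abs(X-tcp[0])<.03)&(abs(Y-tcp[1])<.05)&(Z>tcp[2]-.115)&(Z<tcp[2]-.01)
Q=P[m]; H,S,V=cv2.split(cv2.cvtColor(f['color'],cv2.COLOR_BGR2HSV)); 
for i in range(4):
    A=np.c_[Q[:,1]-tcp[1],Q[:,2]-tcp[2],np.ones(len(Q))]; k=np.linalg.lstsq(A,Q[:,0],rcond=None)[0]; r=Q[:,0]-A@k; Q=Q[abs(r)<max(.004,1.5*r.std())]
n=np.array([1,-k[0],-k[1]]); n/=np.linalg.norm(n); p0=np.array([k[2],tcp[1],tcp[2]])
print('normal yaw',np.degrees(np.arctan2(n[1],n[0])).round(2),'pitch',np.degrees(np.arcsin(n[2])).round(2),'npts',len(Q))
d=(P-p0)@n
face=(abs(d)<.006)&m
cs,hi=cv2.findContours(((face)).astype(np.uint8),cv2.RETR_CCOMP,cv2.CHAIN_APPROX_NONE)
for c,h in zip(cs,hi[0]):
    if h[3]<0 or cv2.contourArea(c)<20: continue
    (u,v),ax,_=cv2.fitEllipse(c); c0,dd=rays(f,[[u,v]]); w=c0+dd[0]*((p0-c0)@n)/(dd[0]@n)
    print('hole px',round(u,1),round(v,1),ax,'face centre',w.round(4),'mid',(w-n*.005).round(4),'mid-tcp',(w-n*.005-tcp).round(4))
    q=onplane(f,c.reshape(-1,2),0); 
    o=np.array([c0+x*((p0-c0)@n)/(x@n) for x in rays(f,c.reshape(-1,2))[1]]); print(' extents y',np.ptp(o[:,1]).round(4),'z',np.ptp(o[:,2]).round(4))
fy=P[face]; print('face y pct',np.percentile(fy[:,1],[1,99]).round(4),'z',np.percentile(fy[:,2],[0.5,99.5]).round(4))
E
python3 m3.py s2
```

```text
s0 74 ray y(.53) -0.2428 yaw -5.27 depth y -0.2442 -4.2 z 0.1537 x range 0.4832 0.5781
t0 69 ray y(.53) -0.2438 yaw -2.3 depth y -0.243 -2.24 z 0.1544 x range 0.4851 0.5754
normal yaw -3.71 pitch -1.54 npts 764
hole px 190.4 193.8 (7.955707550048828, 11.849844932556152) face centre [ 0.4312 -0.237   0.1551] mid [ 0.4263 -0.2367  0.1552] mid-tcp [ 0.0005  0.0002 -0.029 ]
 extents y 0.0308 z 0.029
face y pct [-0.2765 -0.1965] z [0.0757 0.1736]
```

```bash
python3 -m handwheel '[-1,0,-0.1,0,-1,0,-0.05,0.6,-1,0,-0.03,0,-0.8,0,0,0,0,0,0,0]'
python3 go.py 0.53 -0.2432 0.185 175.8
python3 - <<'E'
from h import *
s=grab('scene','s3')['color']
cv2.imwrite('pics/c3.png',cv2.resize(s[160:270,140:260],(600,550),interpolation=cv2.INTER_CUBIC))
E
python3 m3.py s3|tail -5
```

```text
time: 10.42
tcp_pos: [0.4678, -0.2398, 0.1858]
orientation: [0.036, 0.999, -0.004, -0.011]
contact_force: [-0.4, -0.2, -2.9]
finger_gap: 0.0101
tcp [ 0.4678 -0.2398  0.1858] yaw 175.84 tilt 1.33 gap 0.0101 F [-0.41 -0.24 -2.86] t 10.425 q6 0.01
tool move cm [-6.23  0.11 -0.05] twist 0.04
s0 74 ray y(.53) -0.2428 yaw -5.27 depth y -0.2442 -4.2 z 0.1537 x range 0.4832 0.5781
t0 69 ray y(.53) -0.2438 yaw -2.3 depth y -0.243 -2.24 z 0.1544 x range 0.4851 0.5754
normal yaw -4.23 pitch -1.15 npts 773
face y pct [-0.2791 -0.1995] z [0.0778 0.1754]
```

View pics/c3.png

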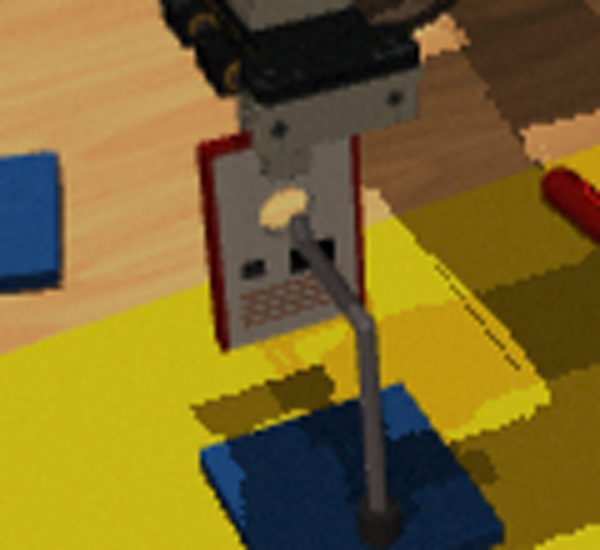

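The hole (crop (283,208)) sits right behind the lip (≈(297,222)), which is consistent with the measured offsets. Threading slowly and watching the force.

```bash
python3 -m handwheel '[-0.6,0.03,0,0,-0.6,0.03,0,0,-0.6,0,0,0,0,0,0,0]'
python3 go.py 0.53 -0.2432 0.185 175.8
python3 - <<'E'
from h import *
s=grab('scene','s4')['color']
cv2.imwrite('pics/c4.png',cv2.resize(s[160:270,140:260],(600,550),interpolation=cv2.INTER_CUBIC))
E
```

```text
time: 10.98
tcp_pos: [0.4862, -0.2405, 0.1854]
orientation: [0.036, 0.999, -0.004, -0.011]
contact_force: [-0.5, -0.6, -2.8]
finger_gap: 0.01
tcp [ 0.4862 -0.2405  0.1854] yaw 175.83 tilt 1.34 gap 0.01 F [-0.46 -0.61 -2.76] t 10.975 q6 0.01
tool move cm [-4.38  0.04 -0.05] twist 0.03
```

View pics/c4.png

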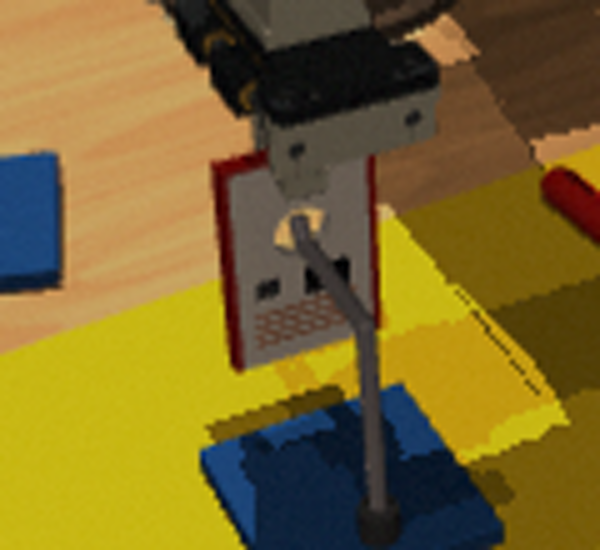

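The lip now shows inside the hole (tip ≈(299,215), hole 275–325 by 205–250), centred and without contact. Continuing.

```bash
python3 -m handwheel '[-0.6,0,0,0,-0.6,0,0,0,-0.7,0.02,0,0,-0.8,0.02,0,0,-0.8,0,0,0,-0.5,0,0,0,0,0,0,0]'
python3 go.py 0.53 -0.2432 0.1713 175.8
```

```text
time: 11.9
tcp_pos: [0.5289, -0.2431, 0.1842]
orientation: [0.036, 0.999, -0.004, -0.011]
contact_force: [-1.6, 0.1, -2.5]
finger_gap: 0.0099
tcp [ 0.5289 -0.2431  0.1842] yaw 175.83 tilt 1.37 gap 0.0099 F [-1.57  0.1  -2.47] t 11.9 q6 0.01
tool move cm [-0.14  0.01  1.29] twist 0.03
```

```bash
python3 -m handwheel '[0,0,0.3,0,0,0,0.3,0,0,0,0.3,0,0,0,0,0]'
python3 -m handwheel '[0,0,0.12,0,0,0,0.12,0]'
python3 -m handwheel '[0,0,0.12,0,0,0,0,0]'
```

```text
time: 12.4
tcp_pos: [0.5278, -0.2431, 0.1744]
orientation: [0.036, 0.999, -0.004, -0.011]
contact_force: [-0.1, -0.6, -2.5]
finger_gap: 0.01
time: 12.65
tcp_pos: [0.5278, -0.2432, 0.1721]
orientation: [0.036, 0.999, -0.004, -0.011]
contact_force: [0.7, 0.3, -2.7]
finger_gap: 0.01
time: 12.9
tcp_pos: [0.5279, -0.2432, 0.1714]
orientation: [0.036, 0.999, -0.004, -0.011]
contact_force: [-0.9, 0.4, -2.5]
finger_gap: 0.0099
```

```bash
python3 -m handwheel '[0,0,0.12,0,0,0,0,0]'|grep -E 'tcp|force'
python3 -m handwheel '[0,0,0.12,0,0,0,0,0]'|grep -E 'tcp|force'
```

```text
tcp_pos: [0.528, -0.2433, 0.1714]
contact_force: [-0.6, 0.4, -1.4]
tcp_pos: [0.5281, -0.2434, 0.1713]
contact_force: [-0.5, 1.2, -0.5]
```

Contact with the peg at TCP z ≈ 0.171, as expected. One more small press so the panel's weight is fully on the peg, then a look.

```bash
python3 -m handwheel '[0,0,0.12,0,0,0,0.05,0]'|grep -E 'tcp|force'
python3 - <<'E'
from h import *
s=grab('scene','s5')['color']
cv2.imwrite('pics/c5.png',cv2.resize(s[160:270,140:260],(600,550),interpolation=cv2.INTER_CUBIC))
E
python3 m3.py s5|tail -4; python3 go.py 0.5281 -0.2434 0.1713 175.8
```

```text
tcp_pos: [0.5282, -0.2435, 0.1712]
contact_force: [-3.1, 3.5, 6.0]
s0 74 ray y(.53) -0.2428 yaw -5.27 depth y -0.2442 -4.2 z 0.1537 x range 0.4832 0.5781
t0 69 ray y(.53) -0.2438 yaw -2.3 depth y -0.243 -2.24 z 0.1544 x range 0.4851 0.5754
normal yaw -4.25 pitch -1.28 npts 786
face y pct [-0.2827 -0.2029] z [0.0639 0.1602]
tcp [ 0.5282 -0.2435  0.1711] yaw 175.9 tilt 1.26 gap 0.0098 F [-2.99  3.05  6.94] t 13.7 q6 0.01
tool move cm [ 0.01  0.01 -0.02] twist 0.1
```

View pics/c5.png

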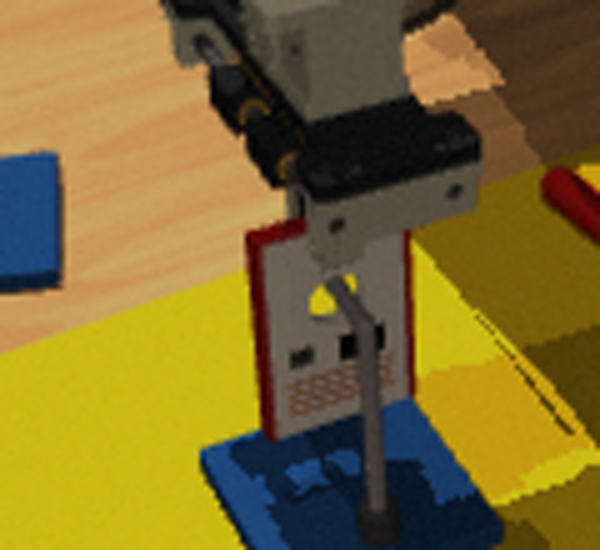

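The peg passes through the hole (≈(332,290)) and the panel rests on it with about 9 N. I ease off slightly, then open partway.

```bash
python3 -m handwheel '[0,0,-0.05,0,0,0,-0.03,0]' - 5|grep -E 'tcp|force'
python3 -m handwheel '[0,0,0,0,0,0,0,0,0,0,0,0,0,0,0,0]' 0.3
python3 -m handwheel '[0,0,-0.5,0,0,0,-0.8,0,0,0,-1,0,0,0,-1.5,0,0,0,-2,0,0,0,-2,0,0,0,-2,0,0,0,0,0]'
python3 - <<'E'
from h import *
s=grab('scene','s6')['color'];t=grab('top','t6')['color']
cv2.imwrite('pics/c6.png',np.hstack([cv2.resize(s[170:280,150:260],(400,400),interpolation=cv2.INTER_CUBIC),cv2.resize(s,(400,300))[0:400] if 0 else cv2.copyMakeBorder(cv2.resize(s,(400,300)),0,100,0,0,0)]))
f=load('s6');P=cloud(f);X,Y,Z=P[...,0],P[...,1],P[...,2]
m=(abs(X-.533)<.02)&(abs(Y+.243)<.06)&(Z>.05)&(Z<.2)
print('panel y',np.percentile(Y[m],[1,99]).round(4),'z',np.percentile(Z[m],[1,99]).round(4),'x med',np.median(X[m]).round(4))
E
```

```text
tcp_pos: [0.5282, -0.2435, 0.1714]
contact_force: [0.5, -0.7, -2.2]
time: 14.45
tcp_pos: [0.5291, -0.2439, 0.1714]
orientation: [0.036, 0.999, -0.005, -0.009]
contact_force: [0.4, -0.3, 0.1]
finger_gap: 0.0308
time: 15.45
tcp_pos: [0.5318, -0.2432, 0.279]
orientation: [0.036, 0.999, -0.006, -0.007]
contact_force: [-0.0, 0.3, -0.9]
finger_gap: 0.0308
panel y [-0.2832 -0.2033] z [0.0643 0.1893] x med 0.5336
```

View pics/c6.png

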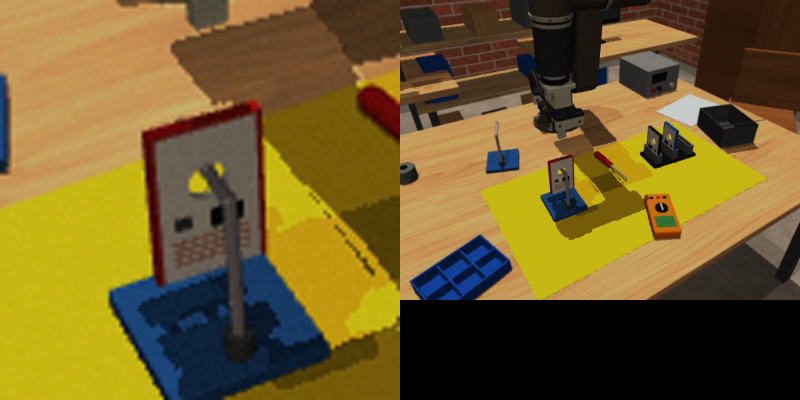

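The panel hangs on the peg, which passes through its hole at crop ≈(205,178), and the hand is well above it. I let any swing settle, check that it's at rest, and hand in.

```bash
python3 -m handwheel '[0,0,0,0,0,0,0,0,0,0,0,0,0,0,0,0,0,0,0,0,0,0,0,0,0,0,0,0,0,0,0,0,0,0,0,0,0,0,0,0]'|head -2
python3 - <<'E'
from h import *
def meas(f):
    P=cloud(f);X,Y,Z=P[...,0],P[...,1],P[...,2]; m=(abs(X-.533)<.02)&(abs(Y+.243)<.06)&(Z>.05)&(Z<.2)
    Q=P[m]; up=Q[Q[:,2]>.165]; lo=Q[Q[:,2]<.085]
    print('y',np.percentile(Y[m],[1,99]).round(4),'z',np.percentile(Z[m],[1,99]).round(4),'lean x,y over 0.1m',((np.percentile(up,50,0)-np.percentile(lo,50,0))[:2]).round(4))
meas(load('s6')); meas(grab_frame('scene')); meas(grab_frame('scene'))
robot.close_job(); print('handed in',sensors.read_state()['time'])
E
```

```text
time: 16.8
tcp_pos: [0.5299, -0.2426, 0.2746]
y [-0.2832 -0.2033] z [0.0643 0.1893] lean x,y over 0.1m [-0.0001  0.0081]
y [-0.2831 -0.2028] z [0.0645 0.1892] lean x,y over 0.1m [0.0001 0.0069]
y [-0.2832 -0.203 ] z [0.0639 0.1893] lean x,y over 0.1m [-0.0002  0.0062]
the job is handed in; nothing more can be done
the job is handed in; nothing more can be done
```

I lifted the red panel out of the rack with a 12 N grip and threaded its hole over the lip of the farther blue stand's peg. I lowered it until the peg carried it, with a brief press of about 9 N, then eased off, opened the fingers and backed the hand off about 11 cm upward. The job was handed in at about 17 s and gave no verdict.

**Last checks:** three frames taken over more than a second agreed to about 0.5 mm, so the panel is at rest.
- **Hole position:** the hole centre is about 9 mm below the peg line. It is within about 1 mm of it sideways, and near the middle of the peg.
- **Upright:** a rough estimate put the lean at 0.06–0.08 rad in the panel's own plane, and none out of it. That is well inside the 0.25 rad limit. Part of it is likely an artefact of the post hiding one side of the panel, because the side edges look upright.
- **Rest of the bench:** the other panels, the multimeter and the screwdriver looked unmoved in the last full picture. I did not measure them.

**Disagreements:** the peg's direction read -2.2° to -5.3° depending on camera and method, and I used -4.2°. The hole height from the camera and from the grasp differed by under 2 mm. Neither mattered when threading the peg.

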